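Free the pawl and lower the panel lift

ROBOT

A 6-joint arm with a two-finger parallel gripper is mounted at the origin on the work surface. World frame = base frame: x ahead of the robot, y to its left, z up, the work surface at z = 0. Lengths are in m, angles in degrees, forces in N, time in s.
With the tool pointing down it reaches from about 0.375 to 0.75 m from the base axis. Payload 9 kg.
Tool frame: the origin (TCP) lies where the fingers leave the gripper's body, on its centre line; the fingertips stand 73 mm ahead of it and the grasp point (between the pads) lies 54 mm ahead of it (robot.tip_reach is the distance from the TCP to the fingertips, in m); z points along the fingers, y is the line along which they close (so a half turn about z gives the same grasp; the last joint's range is limited). The gripper opens to 85 mm and grips with 20 to 120 N. Pads are 22 mm wide; open, the fingers measure 114 mm over their backs; the gripper's body (76 mm by 85 mm) begins 54 mm behind the grasp point. The pads swing forward as they close: fully open they stand 13 mm farther back than shut.
Start: joints at [-83.978, 5.964, 5.575, 89.605, 0, 77.527], TCP at [0.19, -0.569, 0.304] pointing down, gripper open.
Joint ranges: [-171.21, 171.21], [-48.23, 106.86], [-62.78, 66.21], [-105.2, 120.99], [-86.42, 89.51], [-180, 180]. Speed limits (degrees/s): [127.2, 127.2, 147.25, 180, 180, 180].

INTERFACE

Orientations are given as [roll, pitch, yaw] about the fixed x, y, z axes, in that order (R = Rz(yaw) Ry(pitch) Rx(roll)).
In Python, from plant import robot gives the robot as it stands. Calls block until the motion is done:
- robot.move_pose(position, orientation): joint-space move of the TCP to a pose.
- robot.line_to(position, vel=0.15, rotation=None, guard=None): straight line of the TCP; rotation=None keeps the orientation; vel is the mean speed in m/s. With guard (N) it stops when the force on the tool has changed by that much, and returns True; else False.
- robot.goto_joints(angles): joint-space move.
- robot.set_gripper(opening): finger opening in m; the grip force is fixed at half the most; returns when the fingers have stopped.
- robot.pause(seconds).
- robot.ik(position, orientation): joint angles nearest the present ones, or None.
- robot.observe(): the state.
- robot.grab_frame(name): name is "side" or "top" or "wrist"; returns the picture (420x560x3 uint8, blue, green, red); there is no depth.
- robot.get_calibration(name): a dict with "vertical_fov" (degrees; the focal length in pixels is half the picture's height over the tangent of half this angle, whatever the lens; pixels are square), "cx", "cy" (the principal point, pixels), "rvec" (rotation vector, rad) and "tvec" (3), from world to camera coordinates, as OpenCV has them. Camera axes: x right, y down, z forward; pixel columns grow to the right and rows downward; lengths in m; the calibration is good to about 2 mm. A picture is of the moment at which its call begins: read the wrist's pose just before it. get_calibration takes no time and is no camera call; for the wrist camera it gives the pose at the moment of the call.
A pose or a line that the arm cannot do raises robot.IKError and nothing moves.
- robot.job_done(): hands the job in; it is judged then, once.
The state is a dict: "time": time; "q": joint angles; "qvel": joint speeds; "joint_torque": joint torques, N m; "tool_pos": TCP position; "tcp_rot": TCP orientation; "ft_force": force on the tool from outside, world axes, zero at the start; "torque": the same for the moment, N m; "gripper_width": finger opening in m; "gripper_force": force on a finger pad.
Only numpy, scipy, OpenCV 4.12 (cv2) and the standard library are available. Lean on these libraries where they do the work, as an engineer would, in place of code of your own. Each camera call takes 0.05 s, during which the arm holds its last target. There are 200 camera calls.

TASK

Lower the carving panel on the ratchet lift: take the blunt release rod from the mat, flick it up under the pawl so that the pawl is thrown right over onto its stop, then press the lift gently all the way down, with the panel still lying on the platform. Touch the pawl only with the rod, and leave the rod lying on the mat again. Do not disturb the gouges or anything else standing about.

Things in the scene. Friction and masses are not known exactly. Their poses are not given: they have to be found in the camera images.
- lift: Ratchet panel lift, fixed: grey base plate 210 x 290 x 12 mm (x -75 to 135, y -150 to 140 mm from the origin, which is on the bench), a pawl on its -y side, and a guide column 226 mm tall at the back (x 97 to 127, y 30 to 70 mm). Its x axis points away from the robot side, within 0.35 rad. All lift parts are described in this frame.
- carriage (a joint): How far the carriage (platform, toothed rack and press knob in one) is lowered, m: 0 raised, 0.110 fully down on its stop. Starts at 0 to 0.006. The slide is stiff: it stays where it is left, is pressed down with about 5 to 12 N, and takes over 25 N to lift. With the pawl in, a tooth lands on the pawl's nose and stops it at about 0.019.
- press_knob (a point): Centre of the top of the black round knob (42 mm diameter, 14 mm thick) on the rack, for pressing the carriage down; moves with it. At x -30, y -24 mm; 284 mm above the bench when raised, 174 mm when down. The steel rack under it (26 x 20 mm) has five teeth reaching to y -46 mm and ends 150 mm above the bench when raised, with open space below.
- platform_top (a point): Centre of the top of the plywood platform, 130 mm (x) x 139 mm (y) x 12 mm, in the lift's frame at x 10, y 55 mm (it spans x -55 to 75, y -14 to 125 mm), top 162 mm above the bench when raised, 52 mm when down. The platform is on the +y side of the rack.
- pawl (a joint): Angle of the pawl, rad. 0: engaged, leaning up at 50 degrees from its pivot towards the rack (+y of the lift), nose under the lowest tooth. It grows as the nose is lifted and thrown over away from the rack; it stands upright at 0.70, beyond which it falls over by its own weight to its stop at 1.45, where it stays. Below 0.70 it falls back in.
- pawl_pivot (a point): The pawl's pivot, at x -30, y -105 mm, 55 mm above the bench; axis level, along the lift's x. Bracket cheeks beside it: x -48 to -12, y -122 to -88 mm, 71 mm high; stop post at y -141 to -131 mm. The pawl is a steel bar 100 mm long, 16 mm wide (along x), 12 mm thick, 0.12 kg. Under it, on the rack side (+y), the space is open from the robot side (-x) right through.
- pawl_nose (a point): Centre of the pawl's rounded nose (radius 5 mm), 100 mm from the pivot.
- panel_mid (a point): Centre of the loose oak carving panel, 100 x 90 x 32 mm with a lattice relief on top, 0.2 to 0.4 kg, that lies on the platform and has to ride down on it.
- mat: The grey mat, 340 mm (x) x 360 mm (y), 3 mm thick, flat on the bench and fixed; the origin is the centre of its underside. The rod and three gouges lie on it side by side, about 82 mm apart.
- rod_grip (a point): Release rod: a blunt round steel rod, 10 mm diameter, 115 mm long, on the centre line of a square-sided wooden handle 85 mm long, 28 x 28 mm; the only one of the four tools without a flat blade. The point is the centre of the handle, half-way up; x runs along the tool to the rod's tip, 157 mm from this point. 0.13 kg, balances about 30 mm from the point towards the tip.
- gouge0_mid (a point): A carving gouge, not to be used: round wooden handle 85 mm long, 29 mm thick, and a steel shank with a flat blade 20 mm wide, 160 mm in all. The point is the handle's centre; x runs to the blade.
- gouge1_mid (a point): A carving gouge, not to be used: like the first, blade 14 mm wide, 170 mm in all. The point is the handle's centre; x runs to the blade.
- gouge2_mid (a point): A carving gouge, not to be used: like the first, blade 28 mm wide, 150 mm in all. The point is the handle's centre; x runs to the blade.
- mallet_mid (a point): A dark round wooden mallet standing on its head on the bench before the lift's platform, on the robot side, 84 mm in diameter, 205 mm tall. The point is 100 mm above its foot on its axis.
- wax_mid (a point): A closed amber glass jar, 66 mm in diameter, 75 mm tall, standing on the lift's base plate behind the pawl. The point is its middle.
- moulding_mid (a point): A loose piece of wooden moulding 50 x 140 x 36 mm lying at the mat's far edge. The point is its middle.
Not all that is in view belongs to the job. Leave any blue look-alike of the part that bears rod_grip alone.

How it is judged:
By the outcome, as a careful person would: the job done as asked, in the order asked, and still so for the second after the job is handed in, with the robot touching nothing.
It also fails if it takes over 72 s, if anything falls off the work surface, if the arm or the gripper's body presses on something with over 40 N, if the wrist force passes 120 N, or if a joint passes its speed limit or range.

## Working session

There is one attempt and no reset: what is moved stays moved. The work goes in short steps, each a Python script; the robot and the scene stay as the last script left them, time stands still between calls to the robot, and variables do not carry over. Pictures are saved under pics/ and viewed, at most 10 in all, crops included, and the job is handed in when it is done.

```bash
mkdir -p pics; ls; python3 - <<'E'
from plant import robot
import cv2,numpy as np
for n in("side","top"):
    im=robot.grab_frame(n); cv2.imwrite(f"pics/{n}0.png",im)
    c=robot.get_calibration(n); R=cv2.Rodrigues(np.array(c["rvec"]))[0]
    print(n,c, -R.T@np.array(c["tvec"]))
print(robot.observe())
E
```

```text
pics
side {'vertical_fov': 52.99266487803669, 'cx': 280.8126387547081, 'cy': 211.00215354875527, 'rvec': array([ 0.8625585 , -2.40899661,  1.18119961]), 'tvec': array([0.43287152, 0.33217417, 0.97292137])} [-0.05088243  0.70484207  0.86307708]
top {'vertical_fov': 42.745270462166346, 'cx': 289.28679049008855, 'cy': 217.55577620640582, 'rvec': array([ 2.22180863, -2.15776977,  0.0981775 ]), 'tvec': array([-0.02921685,  0.54429469,  1.73888258])} [0.4124939  0.01023661 1.77498365]
{'time': 0.1, 'q': array([-8.39781992e+01,  5.99551890e+00,  5.53236301e+00,  8.96034669e+01,
       -1.04610928e-03,  7.75277632e+01]), 'qvel': array([-0.06871818, -0.20558936,  0.1331526 ,  0.05181371,  0.04737313,
        0.16679728]), 'joint_torque': array([ 6.37836507e-03, -5.58205926e+01,  5.04721248e+01,  1.29861891e-02,
       -1.90021087e-04, -2.56518796e-06]), 'tool_pos': array([ 0.19031728, -0.56880295,  0.30320488]), 'tcp_rot': array([-1.79934724e+02, -1.33668731e-02,  1.84940306e+01]), 'ft_force': array([ 0.84456144, -0.3478784 ,  0.51358473]), 'torque': array([-0.00974449,  0.01252347, -0.02211241]), 'gripper_force': 0.0, 'gripper_width': 0.08539802661770152}
```

View pics/side0.png

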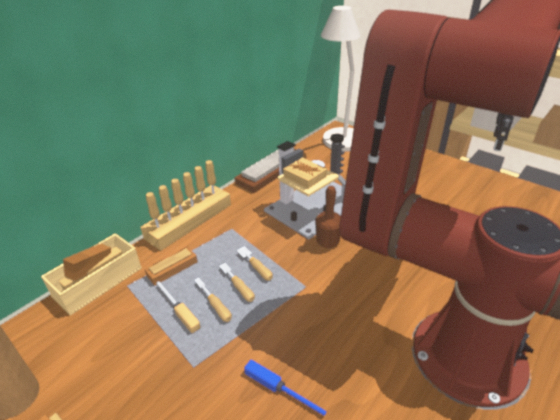

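View pics/top0.png

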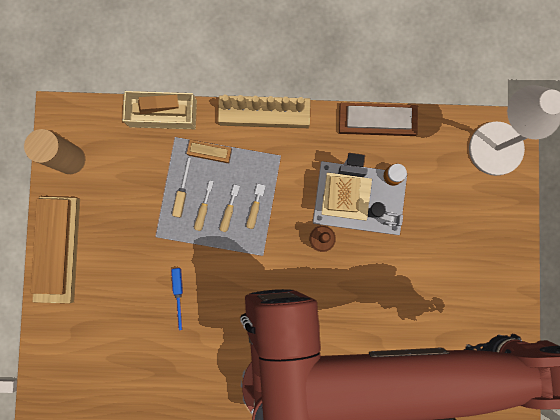

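The top view shows the mat at about (218,196) with four tools. The leftmost, at (180,190), has a thin shank; the other three, at (203,205), (230,207) and (256,205), have blades. A blue look-alike lies at (177,290), the lift is at (360,198), the mallet at (322,238) and the jar at (396,173). Next I'll take rough positions, then closer wrist views.

```bash
cat > h.py <<'E'
import numpy as np, cv2
from plant import robot
def cam(n):
    c=robot.get_calibration(n); R=cv2.Rodrigues(np.array(c["rvec"]))[0]
    f=210/np.tan(np.radians(c["vertical_fov"]/2)); 
    K=np.array([[f,0,c["cx"]],[0,f,c["cy"]],[0,0,1]])
    return K,R,np.array(c["tvec"])
def ray(C,px,z):
    K,R,t=C; o=-R.T@t; d=R.T@np.linalg.inv(K)@np.array([px[0],px[1],1.]); return o+d*(z-o[2])/d[2]
def proj(C,P):
    K,R,t=C; p=(K@(R@np.atleast_2d(P).T+t[:,None])).T; return p[:,:2]/p[:,2:]
E
python3 - <<'E'
from h import *
C=cam("top"); np.set_printoptions(precision=4,suppress=True)
for n,p,z in [("rodhandle",(179,205),.017),("rodtip",(187,158),.008),("mallet",(322,238),.2),("jar",(396,173),.087),("knob",(377,210),.284),
 ("panel",(343,194),.194),("base BL",(313,224),.012),("base BR",(400,235),.012),("base TR",(408,180),.012),("base TL",(324,162),.012),
 ("matTL",(174,137),.003),("matTR",(280,155),.003),("matBR",(262,255),.003),("matBL",(156,237),.003)]: print(n,ray(C,p,z))
c=robot.get_calibration("wrist");print(c); K,R,t=cam("wrist"); print(-R.T@t,R)
q0=robot.observe()["q"]
for p in [(0.5,0.1,.35),(0.5,.2,.35),(0.45,-.25,.45),(.5,-.2,.35)]:
    for yaw in (-90,0,90): print(p,yaw,robot.ik(p,[180,0,yaw]))
E
```

```text
rodhandle [0.5757 0.3496 0.017 ]
rodtip [0.734  0.3317 0.008 ]
mallet [ 0.474  -0.1087  0.2   ]
jar [ 0.6923 -0.3481  0.087 ]
knob [ 0.5535 -0.2544  0.284 ]
panel [ 0.6067 -0.1684  0.194 ]
base BL [ 0.5266 -0.0921  0.012 ]
base BR [ 0.4988 -0.38    0.012 ]
base TR [ 0.6825 -0.4043  0.012 ]
base TL [ 0.7341 -0.1235  0.012 ]
matTL [0.8043 0.3789 0.003 ]
matTR [0.7548 0.0235 0.003 ]
matBR [0.42   0.0727 0.003 ]
matBL [0.469 0.423 0.003]
{'vertical_fov': 59.41348396280693, 'cx': 282.0868964421654, 'cy': 203.32998014651423, 'rvec': array([-2.3452,  1.6891,  0.2539]), 'tvec': array([-0.6007, -0.0377,  0.3792])}
[ 0.2615 -0.5464  0.3731] [[ 0.3168 -0.9485 -0.0009]
 [-0.9069 -0.3031  0.2928]
 [-0.278  -0.092  -0.9562]]
(0.5, 0.1, 0.35) -90 [ -3.4143  -8.8471  -4.1937  94.6533   0.     -93.4143]
(0.5, 0.1, 0.35) 0 [ -3.4143  -8.8471  -4.1937  94.6533   0.     176.5857]
(0.5, 0.1, 0.35) 90 [-3.4143 -8.8471 -4.1937 94.6533  0.     86.5857]
(0.5, 0.2, 0.35) -90 [  7.8758  -3.8845   0.4287  94.3133   0.     -82.1242]
(0.5, 0.2, 0.35) 0 [   7.8758   -3.8845    0.4287   94.3133    0.     -172.1242]
(0.5, 0.2, 0.35) 90 [ 7.8758 -3.8845  0.4287 94.3133  0.     97.8758]
(0.45, -0.25, 0.45) -90 [ -43.6361   -3.6901   11.3392  105.0293    0.     -133.6361]
(0.45, -0.25, 0.45) 0 [-43.6361  -3.6901  11.3392 105.0293   0.     136.3639]
(0.45, -0.25, 0.45) 90 [-43.6361  -3.6901  11.3392 105.0293   0.      46.3639]
(0.5, -0.2, 0.35) -90 [ -35.727    -3.8845    0.4287   94.3133    0.     -125.727 ]
(0.5, -0.2, 0.35) 0 [-35.727   -3.8845   0.4287  94.3133   0.     144.273 ]
(0.5, -0.2, 0.35) 90 [-35.727   -3.8845   0.4287  94.3133   0.      54.273 ]
```

```bash
python3 - <<'E'
from h import *
import json
D={}
for n,p in [("lift",(.47,-.25,.48)),("mat",(.47,.25,.42))]:
    robot.move_pose(p,[180,0,180])
    K,R,t=cam("wrist"); im=robot.grab_frame("wrist"); cv2.imwrite(f"pics/{n}1.png",im)
    D[n]=[K.tolist(),R.tolist(),t.tolist()]
json.dump(D,open("cams.json","w")); o=robot.observe(); print(o["time"],o["q"],o["tcp_rot"])
E
```

```text
3.8333 [ 1.38223342e+01 -2.28328551e+00  9.42916926e+00  1.01707845e+02
 -9.73331665e-03  1.39023788e+01] [-1.79991659e+02  6.81293162e-03  1.79919955e+02]
```

View pics/lift1.png

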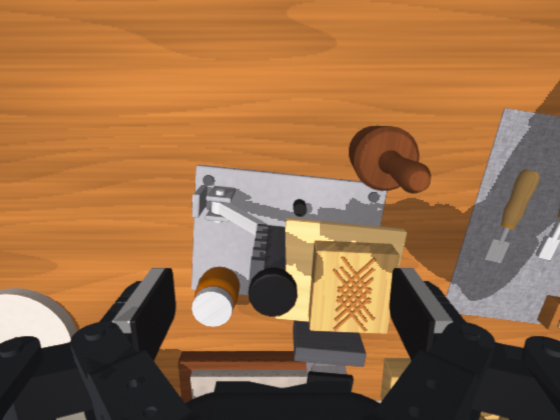

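View pics/mat1.png

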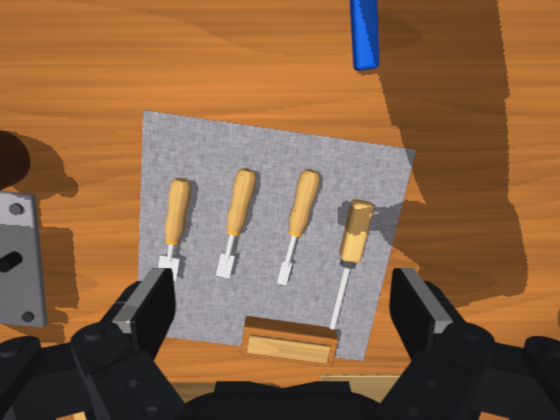

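Wrist views: in the lift picture (rows run to +x) the base corners are at (195,165) and (386,184), the knob is at (272,292), the pawl runs from (215,203) to (265,233), the jar is at (215,300) and the mallet foot is near (385,158). In the mat picture the tools are at (177,212), (241,203), (304,203) (all with flat blades) and (356,232), which has a square handle and a thin round shank with its tip at (333,328). The last one fits the rod; I'll confirm it with a crop.

```bash
cat > fit.py <<'E'
from h import *
import json
from scipy.optimize import least_squares
D={k:tuple(map(np.array,v)) for k,v in json.load(open("cams.json")).items()}
def T(p,P):
    c,s=np.cos(p[2]),np.sin(p[2]); P=np.atleast_2d(P)
    return np.c_[p[0]+c*P[:,0]-s*P[:,1],p[1]+s*P[:,0]+c*P[:,1],P[:,2]]
def fit(C,P,px,x0):
    r=least_squares(lambda p:(proj(C,T(p,P))-px).ravel(),x0); return r.x,r.fun.reshape(-1,2)
E
python3 - <<'E'
from fit import *
np.set_printoptions(precision=4,suppress=True)
C=D["lift"]
P=np.array([[-75,-150,12],[-75,140,12]])/1e3; px=np.array([[195,165],[386,184]])
p,r=fit(C,P,px,[.6,-.24,-.1]); print("lift",p,np.degrees(p[2]),r)
im=cv2.imread("pics/lift1.png"); Z=3
big=cv2.resize(im[150:350,170:430],None,fx=Z,fy=Z,interpolation=cv2.INTER_CUBIC)
def dots(pp,Pm,col):
    for u in proj(C,T(pp,np.array(Pm)/1e3)):
        cv2.circle(big,tuple(int(v) for v in (u-[170,150]+.5)*Z),3,col,-1)
c5,s5=np.cos(np.radians(50)),np.sin(np.radians(50))
dots(p,[[-75,-150,12],[-75,140,12],[-55,-14,162],[-55,125,162],[75,125,162]],(0,0,255))
dots(p,[[-30,-24,284]]+[[-30+21*np.cos(a),-24+21*np.sin(a),284] for a in np.arange(0,6.28,.52)],(0,255,0))
dots(p,[[-30,-105,55],[-30,-105+100*c5,55+100*s5],[-48,-122,71],[-48,-88,71],[97,30,226],[97,70,226]],(255,0,255))
cv2.imwrite("pics/lift2.png",big)
m=cv2.imread("pics/mat1.png"); cv2.imwrite("pics/mat2.png",cv2.resize(m[185:340,270:420],None,fx=3.8,fy=3.8,interpolation=cv2.INTER_CUBIC))
E
```

```text
lift [ 0.5901 -0.2409 -0.1034] -5.922694871396823 [[-1.1512 -0.0369]
 [ 1.1692  0.2226]]
```

View pics/lift2.png

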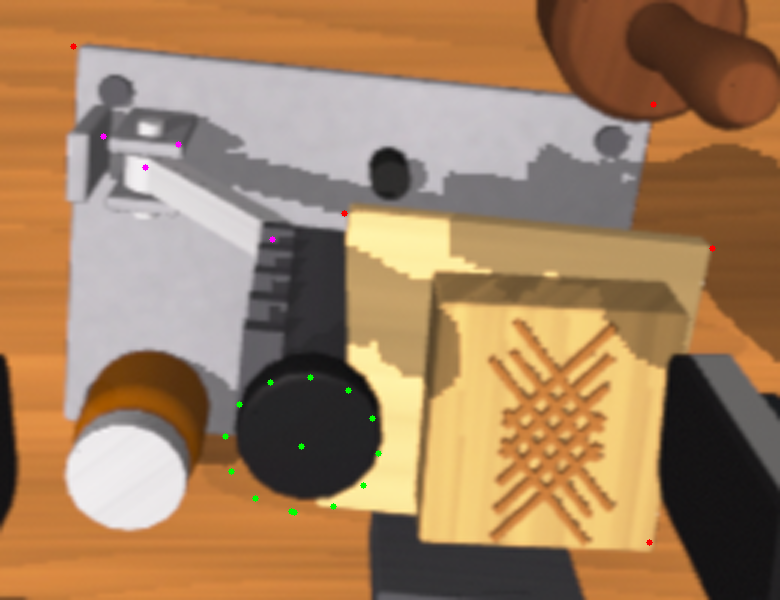

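View pics/mat2.png

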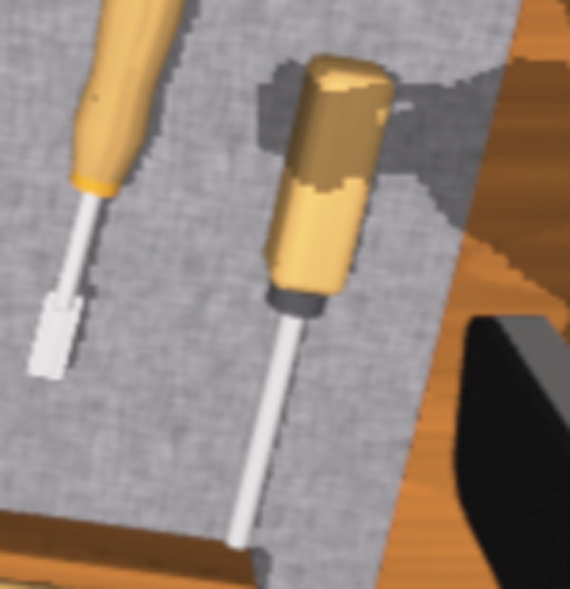

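The crop confirms the rod: square handle and a plain round shank with its tip at (332.6,328.6). All three others have flat blades. The lift overlay matches to about 2 px. Next I'll refine the fits, then grasp.

```bash
python3 - <<'E'
from fit import *
np.set_printoptions(precision=4,suppress=True)
C=D["lift"]
P=np.array([[-75,-150,12],[-75,140,12],[-55,-14,162],[-55,125,162],[-30,-24,284],[-30,-105,55]])/1e3
px=np.array([[196.4,164.6],[388.2,184.6],[285.9,219],[406.5,230],[273.2,295.2],[219,207.2]])
mv=np.array([0,0,1,1,1,0])
def f(p):
    Q=P.copy(); Q[:,2]-=mv*p[3]; return (proj(C,T(p,Q))-px).ravel()
r=least_squares(f,[.59,-.24,-.1,0.]); print("lift",r.x,np.degrees(r.x[2]));print(r.fun.reshape(-1,2))
M=D["mat"]; off=np.array([270,185])-.4
g=lambda u,z: ray(M,np.array(u)/3.8+off,z)
a,t=g((293,325),.017),g((238,546),.017); d=(t-a)/np.linalg.norm(t-a); grip=t-.157*d
print("a,tip",a,t,"yaw",np.degrees(np.arctan2(d[1],d[0])),"grip",grip,"shaft",np.linalg.norm(t-a))
b,fr=g((350,75),.031),g((309,290),.031); print("handle back/front top",b,fr,np.linalg.norm(fr-b),(b+fr)/2, (np.array([b,fr])-grip)@d)
print("mallet foot etc lift frame", )
E
```

```text
lift [ 0.591  -0.2388 -0.1012  0.007 ] -5.797016169536862
[[-1.1534  1.1583]
 [ 0.3017 -0.0153]
 [ 0.3673  0.2013]
 [ 0.3724  0.5278]
 [-0.2964 -0.5432]
 [ 0.3996 -1.0236]]
a,tip [0.6404 0.3394 0.017 ] [0.7369 0.3225 0.017 ] yaw -9.926748217291355 grip [0.5823 0.3496 0.017 ] shaft 0.09799961350857855
handle back/front top [0.5381 0.3516 0.031 ] [0.6192 0.3418 0.031 ] 0.08166401239681943 [0.5787 0.3467 0.031 ] [-0.0438  0.0377]
mallet foot etc lift frame
```

```bash
cat >> fit.py <<'E'
LF=np.array([.591,-.2388,-.1012]); GO=.060   # lift frame; rod axis below TCP
def tcp(tip): # TCP for rod tip at lift coords (m), rod along lift x
    p=T(LF,np.array(tip)-[.157,0,0])[0]; p[2]+=GO; return p
YL=180+np.degrees(LF[2])
E
python3 - <<'E'
from fit import *
g=np.array([.581,.348]); rot=[180,0,171]
robot.set_gripper(.06)
robot.move_pose([*g,.16],rot)
print("guard",robot.line_to([*g,.077],vel=.1,guard=15))
robot.set_gripper(0.0)
o=robot.observe(); print(o["time"],o["tool_pos"],o["gripper_width"],o["gripper_force"])
if .02<o["gripper_width"]<.035:
    robot.line_to([*g,.30],vel=.2)
    robot.move_pose(np.r_[tcp([-.08,-.062,0])[:2],.42],[180,0,YL])
    robot.line_to(tcp([-.08,-.062,.074]),vel=.2)
    K,R,t=cam("wrist"); im=robot.grab_frame("wrist"); cv2.imwrite("pics/st.png",im); sd=robot.grab_frame("side")
    import json; E=json.load(open("cams.json")); E["st"]=[K.tolist(),R.tolist(),t.tolist()]; json.dump(E,open("cams.json","w"))
    cv2.imwrite("pics/side1.png",sd)
    o=robot.observe(); print(o["time"],o["tool_pos"],o["gripper_width"]); print(proj((K,R,t),T(LF,[[-.08,-.062,.074],[-.03,-.105,.055],[-.03,-.0407,.1316]])))
E
```

```text
guard False
6.7333 [0.58151601 0.34820036 0.07795377] 0.026991901607495247 60.404462814331055
12.0917 [ 0.34928997 -0.27701107  0.13494037] 0.027063990830328278
[[285.5544993  551.18771293]
 [215.0294409  569.30799061]
 [337.73146176 799.69164418]]
```

View pics/st.png

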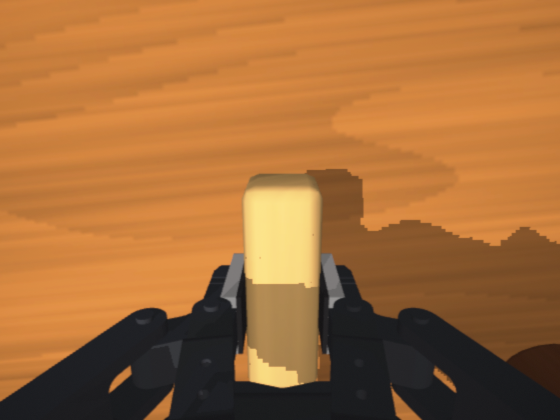

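```bash
python3 - <<'E'
from fit import *
np.set_printoptions(precision=4,suppress=True)
b=ray(D["st"],(283,184),.088); o=robot.observe()
d=np.array([np.cos(LF[2]),np.sin(LF[2])]); print("handle back from TCP along rod",(b[:2]-o["tool_pos"][:2])@d)
rot=[180,0,YL]; F=lambda:robot.observe()["ft_force"]
print("ins",robot.line_to(tcp([.005,-.062,.074]),vel=.12,guard=6),F())
for ph in (50,70,90,104,118):
    a=np.radians(ph); y=-.105+.055*np.cos(a)+.011*np.sin(a); z=.055+.055*np.sin(a)-.011*np.cos(a)
    print(ph,robot.line_to(tcp([.005,y,z]),vel=.15,guard=15),F())
robot.pause(.4)
print("out",robot.line_to(tcp([-.09,y,z]),vel=.15,guard=10),F())
p=tcp([-.09,y,z]); p[2]=.40; robot.line_to(p,vel=.3)
# view of the lift from the robot side, rod still held
im=robot.grab_frame("top"); c=im[140:260,290:430]; cv2.imwrite("pics/after.png",np.hstack([cv2.resize(c,None,fx=3.4,fy=3.4,interpolation=cv2.INTER_CUBIC),cv2.resize(robot.grab_frame("side")[110:260,230:350],(326,408),interpolation=cv2.INTER_CUBIC)]))
print(robot.observe()["time"])
E
```

```text
handle back from TCP along rod -0.044949750105165553
ins False [ 0.1721  0.6842 -0.562 ]
50 False [-0.208   0.6955 -1.2974]
70 False [-0.9602  0.8184 -1.4639]
90 False [ 0.4358  1.2912 -1.829 ]
104 False [ 0.0871  0.0586 -1.3673]
118 False [ 0.1432  0.0457 -1.377 ]
out False [ 0.5414 -0.2373 -1.9001]
16.4833
```

View pics/after.png

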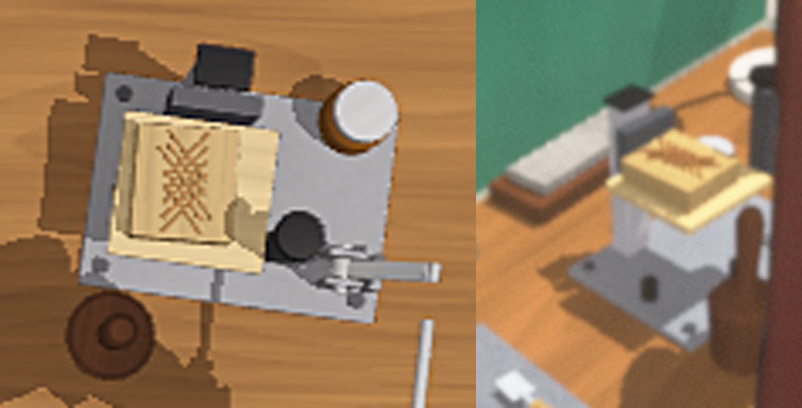

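The picture shows the pawl thrown over to -y, lying across at about (430,270) in the crop. The jar, mallet and panel are unmoved. Next I'll lay the rod back, then press.

```bash
python3 - <<'E'
from fit import *
np.set_printoptions(precision=4,suppress=True)
g=np.array([.5815,.3482]); rot=[180,0,171]
robot.move_pose([*g,.30],rot)
robot.line_to([*g,.10],vel=.2)
print("down",robot.line_to([*g,.0775],vel=.04,guard=8))
robot.set_gripper(.06)
robot.line_to([*g,.20],vel=.15)
K,R,t=cam("wrist"); im=robot.grab_frame("wrist"); cv2.imwrite("pics/mat3.png",im)
robot.set_gripper(0)
k=T(LF,[-.03,-.024,0])[0][:2]
robot.move_pose([*k,.42],[180,0,YL])
robot.line_to([*k,.372],vel=.1)
print("press",robot.line_to([*k,.174+.073-.004],vel=.045,guard=22))
o=robot.observe(); print(o["time"],o["tool_pos"],o["ft_force"],o["tool_pos"][2]-.073)
E
```

```text
down True
press True
28.375 [ 0.5587 -0.2596  0.2466] [-0.4035  1.1433  4.7136] 0.17364563753693835
```

View pics/mat3.png

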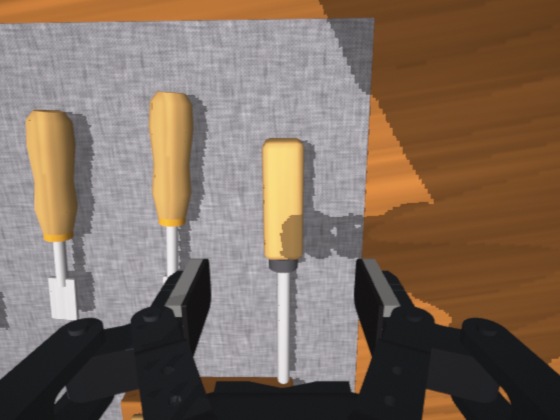

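The rod lies flat on the mat at its old place and the gouges are untouched. The knob top is at 0.1736 m, against an expected 0.174. I'll confirm the stop with a second gentle push, back off and check.

```bash
python3 - <<'E'
from fit import *
np.set_printoptions(precision=4,suppress=True)
k=T(LF,[-.03,-.024,0])[0][:2]
print(robot.line_to([*k,.238],vel=.02,guard=22)); o=robot.observe(); print(o["tool_pos"][2]-.073,o["ft_force"])
robot.line_to([*k,.42],vel=.15)
robot.move_pose([.42,-.25,.48],[180,0,180])
w=robot.grab_frame("wrist"); robot.goto_joints([-83.978,5.964,5.575,89.605,0,77.527]); tp=robot.grab_frame("top")
t0=cv2.imread("pics/top0.png")
for n,(x0,x1,y0,y1) in {"mat":(150,290,130,260),"mallet":(305,322,220,255),"jar":(380,410,160,172)}.items():
    print(n,(cv2.absdiff(tp,t0)[y0:y1,x0:x1].max(2)>40).sum())
cv2.imwrite("pics/fin.png",np.hstack([cv2.resize(w[130:400,150:450],(400,360)),cv2.resize(tp[125:265,150:305],(400,360))]))
print(robot.observe()["time"])
E
```

```text
True
0.1736673605155562 [-1.7897  1.2786  5.2729]
mat 52
mallet 0
jar 0
32.5583
```

View pics/fin.png

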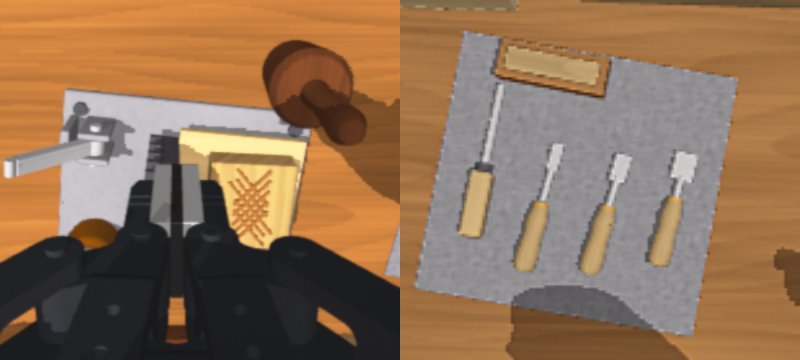

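The carriage is on its stop: a second push moved it no further. The pawl lies over on its stop, the panel is on the platform, and the rod, gouges and moulding are in place.

```bash
python3 -c "
from plant import robot
print(robot.job_done())"
```

```text
the job is handed in; nothing more can be done
None
```

The job is handed in, at about 33 s of the 72 s: I threw the pawl over onto its stop with the rod, laid the rod back on the mat, then pressed the lift fully down with the panel still on the platform; in the final pictures nothing else appeared disturbed.

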